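# Log the empty vial's weight and tare the balance

### The job

The open vial on the balance pan is about to be filled: get the balance ready for it. Push the sliding draught cover forward until it is fully shut so that the reading settles, then lightly press and release the small square print key to log the empty vial's weight, then lightly press and release the long tare bar to zero the balance. Leave the vial standing where it is, do not touch the pan or press the two round keys, and leave the things around it alone.

Things in the scene. Friction and masses are not known exactly. Their poses are not given: they have to be found in the camera images.
- balance: white bench balance, fixed, 265 deep (x), 190 wide (y), 146 high (mm). Origin: centre of its underside, on the worktop; x from its front (key console, nearest the robot) to its back, y left, z up; yaw varies. In this frame: console x -132 to -85, panel z 53; sloping display rising to z 63 at x -48; glass chamber x -48 to 82, rails up to z 134; tower behind to x 132, z 126.
- draught_cover (a joint): opening (m) of the clear cover with grey frame (130 x 168 mm) on top of the chamber: 0 = fully shut on its hard front stop, 0.085 = pushed right back. Slides level along the balance's x, toward the console to shut; about 1.5 N moves it, it stays where left. Top of its frame at z 132 in the balance frame, pane 1.5 mm lower.
- cover_lip (a point): middle of the upright rear face of the cover's finger lip, a grey wedge near the cover's front edge, 70 mm wide along y; rear face z 132 to 145, this point z 139, the front slopes down to the frame. Moves with the cover; at x -24.5, y 0 in the balance frame when shut.
- key_console: the console at the front of the balance: black key panel, sloping display and the row of four keys, from left to right round power key, long tare bar, small square print key, round mode key; same origin and axes as the balance. Keys take a light touch: 5 N is enough, 20 N is too hard.
- print_key (a joint): travel of the print key (m): 0 = up, 0.004 = fully down. Spring return: 1 N starts it, 5 N holds it fully down; it counts as pressed beyond 0.0025.
- print_key_top (a point): centre of the top of the print key, the only small square key (18 x 18), second from the right in the row of four grey keys on the console; at x -108.5, y -31, z 59 in the balance frame when up, 6 above the panel.
- tare_key (a joint): travel of the tare key (m), same spring and travel as the print key.
- tare_key_top (a point): centre of the top of the tare key, the long bar (18 in x, 50 in y), second from the left in the row; at x -108.5, y +26, z 59 in the balance frame when up.
- power_key (a joint): travel of the power key (m), a round key of 17 diameter at the left end of the row (y +74 in the balance frame), same spring; not to be pressed.
- mode_key (a joint): travel of the mode key (m), a round key of 17 diameter at the right end of the row (y -74 in the balance frame), same spring; not to be pressed.
- balance_pan: round steel weighing pan, 90 diameter, inside the draught shield, top at z 60 in the balance frame; origin at the centre of its underside, 8 below its top, at x +17.5, y 0.
- vial_centre (a point): centre, half-way up, of the open glass vial (28 dia. x 57, 18 g) that stands loose on the weighing pan; its rim is 28.5 above this point, 9 mm below the underside of the cover.
- spatula: steel spatula, 13x170x4, lying in front of the balance (mm); bystander, origin at the centre of its underside.
- capped_vial: small glass vial with a black screw cap, 28 dia. x 59, standing beside the balance (mm); bystander, origin at the centre of its underside.
- tub: white screw tub, 64 dia. x 66, standing to the right of the balance (mm); bystander, origin at the centre of its underside.
- timer: upright bench timer, 32x66x54, standing to the left of the balance (mm); bystander, origin at the centre of its underside.
- empty_vial: small empty glass vial with a screw cap, 28 dia. x 59, standing beside the balance (mm); bystander, origin at the centre of its underside.
- log_book: dark green bound log book, 208x149x21, lying at the left (mm); bystander, origin at the centre of its underside.
- weigh_vial: the same open glass vial on the pan; origin at the centre of its underside, z up along its axis.

How it is judged:
On the way, in this order (a step that is already met when the one before it is completed fails the run):
1. the draught cover is fully shut (within 3 mm), no key pressed (value of joint draught_cover below 0.003 m and value of joint each of print_key, tare_key, power_key, mode_key below 0.001 m), for 0.2 s.
2. the square print key is pressed (2.5 mm or more) with the cover shut and the tare bar up (value of joint print_key above 0.0025 m and value of joint tare_key below 0.001 m and value of joint draught_cover below 0.003 m), for 0.05 s.
3. the long tare bar is pressed (2.5 mm or more) with the cover shut and the print key up (value of joint tare_key above 0.0025 m and value of joint print_key below 0.001 m and value of joint draught_cover below 0.003 m), for 0.05 s.
At the end, for the whole second after the job is handed in: The cover is shut to within 3 mm, all four keys are up again (within 1 mm), the vial stands still and upright on the pan within 8 mm of where it stood (all of step 1 and distance of vial_centre from where it was at the start of the episode below 0.008 m and angle between vial_centre's own z axis and vertical below 0.1 rad and linear speed of weigh_vial below 0.02 m/s); the robot touches nothing.
It fails at once if a round key (power, mode) is pressed, or any key while the draught cover is open (value of joint any of power_key, mode_key above 0.002 m or (value of joint draught_cover above 0.006 m and value of joint any of print_key, tare_key above 0.002 m)).
It fails at once if the keys or the console are pressed hard (over 20 N) (contact force between any of the fingers, the arm and key_console above 20 N).
It fails at once if the weighing pan is touched (contact force between any of the fingers, the arm and balance_pan above 0.3 N).
It fails at once if the vial on the pan is shifted, tipped or lifted (distance of vial_centre from where it was at the start of the episode above 0.008 m or angle between vial_centre's own z axis and vertical above 0.2 rad).
It fails at once if a bystander is moved by more than 20 mm (distance of any of spatula, capped_vial, tub, timer, empty_vial, log_book from where it was at the start of the episode above 0.02 m).
It also fails if it takes over 48 s, if anything falls off the work surface, if the arm or the gripper's body presses on something with over 40 N, if the wrist force passes 120 N, or if a joint passes its speed limit or range.

### The arm

A 6-joint arm with a two-finger parallel gripper is mounted at the origin on a cart in front of the work surface, level with it; the furniture and walls round the work are solid. World frame = base frame: x ahead of the robot, y to its left, z up, the work surface at z = 0. Lengths are in m, angles in rad, forces in N, time in s.
With the tool pointing down it reaches from about 0.35 to 0.95 m from the base axis. Payload 17.4 kg.
Tool frame: the origin (TCP) lies at the very end of the fingers, on their centre line; the grasp point (between the pads) lies 19 mm behind it; z points along the fingers, y is the line along which they close (so a half turn about z gives the same grasp; the last joint's range is limited). The gripper opens to 93 mm and grips with 3 to 60 N. Pads are 15 mm wide; open, the fingers measure 128 mm over their backs; the gripper's body (75 mm by 188 mm) begins 65 mm behind the grasp point.
Start: joints at [1.199, 0.116, 1.442, -0, 1.584, -0.038], TCP at [0.221, 0.638, 0.219] pointing down, gripper open.
Joint ranges: [-2.83, 2.83], [-0.83, 2.19], [0.07, 2.5], [-1.14, 4.28], [0.01, 3], [-2.97, 2.97]. Speed limits (rad/s): [1.89, 1.89, 2.22, 3.14, 3.14, 3.14].

### API

Orientations are given as a rotation vector (axis times angle).
In Python, from station import bot, eyes gives the robot as it stands.
- The arm moves only by the shell command python3 -m jog 'ROWS' [FORCE]. ROWS is JSON, a list of rows, each a list of 5 numbers: the opening, from 0 (shut) to 1 (fully open), then the shift along the tool's x, y, z in m, then the turn about the tool's z in rad. In form: [[grip, x, y, z, yaw], ...]. A call has 1 to 5 rows; each row is the pose to reach, as a shift and turn from the pose commanded when the call began, along the tool's axes at that moment; what a row does not reach only later rows make up. A row lasts 1/10 s, in which the tool goes at most 50 mm and 8.59 degrees, less where a joint would pass 70% of its speed; a pose out of reach is approached as far as the arm can. A call with a gripper value outside its range is refused whole. The fingers move at their own pace and stop on an object; FORCE is the grip in N (left out, the last holds). Time passes only in rows, so rows that repeat a pose let the fingers close. It gives the time, the measured TCP pose, the force and the opening at its end, in the units of the state.
- bot.sense(): the state, without advancing time (a new reading comes with each control period).
- eyes.grab_frame(name): name is "side" or "top" or "wrist"; returns a dict with "image" (384x512x3 uint8, red, green, blue), "fx", "fy", "cx", "cy" (pixels), "rvec" (rotation vector, rad) and "tvec" (3), from world to camera coordinates, as OpenCV has them. Camera axes: x right, y down, z forward; pixel columns grow to the right and rows downward; lengths in m; the calibration is good to about 2 mm. A picture is of the moment at which its call begins. There is no depth.
- bot.finish_job(): hands the job in, once; it reports no verdict.
The state is a dict: "clock": time; "q": joint angles; "dq": joint speeds; "joint_torque": joint torques, N m; "tcp_pos": TCP position; "orientation": TCP orientation; "ft_force": force on the tool from outside, world axes, zero at the start; "ft_torque": the same for the moment, N m; "width": finger opening in m.
Only numpy, scipy, OpenCV 4.12 (cv2) and the standard library are available. Lean on these libraries where they do the work, as an engineer would, in place of code of your own. Each camera call takes 0.05 s, during which the arm holds its last target. There are 200 camera calls.

## Working session

There is one attempt and no reset: what is moved stays moved. The work goes in short steps, Python scripts to look and compute and a shell command to move; the robot and the scene stay as the last step left them, time stands still between calls to the robot, and variables do not carry over. Pictures are saved under pics/ and viewed, on a budget of 10 in all, crops included, one or two more only if the job needs it, and the job is handed in when it is done.

```bash
mkdir -p pics; python3 - <<'E'
from station import bot,eyes
import cv2,numpy as np
for n in("side","top"):
    f=eyes.grab_frame(n);cv2.imwrite(f"pics/{n}0.png",f["image"][...,::-1])
    R=cv2.Rodrigues(np.array(f["rvec"]))[0];print(n,f["fx"],f["cx"],f["cy"],-R.T@np.array(f["tvec"]),R.round(2).tolist())
s=bot.sense();print(s["clock"],s["tcp_pos"],s["orientation"],s["ft_force"],s["width"])
E
```

```text
side 366.856983971285 258.6276613202684 193.69547289802367 [ 0.1522939  -0.43443151  0.71269687] [[0.9, -0.44, 0.01], [-0.26, -0.54, -0.8], [0.36, 0.71, -0.6]]
top 427.92227114374157 265.968512476447 194.0679909950887 [0.3775463  0.28340412 1.32727773] [[-0.0, -1.0, 0.01], [-0.99, -0.0, -0.13], [0.13, -0.01, -0.99]]
0.1 [0.22108717 0.63758048 0.21796529] [-5.21856089e-01 -3.09773398e+00  1.61894103e-03] [ 0.24598949 -0.1965605  -0.00700259] 0.09338579285840336
```

View pics/top0.png

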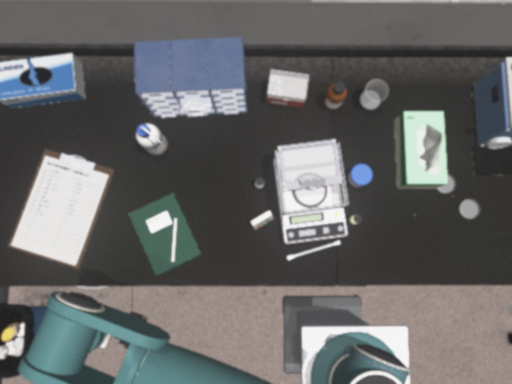

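View pics/side0.png

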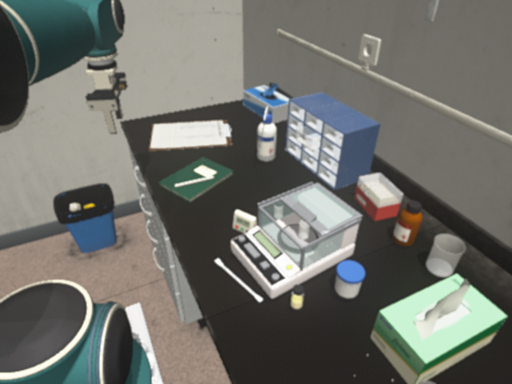

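The top view shows the balance around (312,192), with its console at the bottom (row 232), the tub at (360,175) and the spatula at (313,250). The side view shows it around (300,240). I'll enlarge both.

```bash
cat > h.py <<'E'
import cv2,numpy as np
from station import bot,eyes
def mats(f):
    K=np.array([[f["fx"],0,f["cx"]],[0,f["fy"],f["cy"]],[0,0,1.]]);R=cv2.Rodrigues(np.array(f["rvec"],float))[0];return K,R,np.array(f["tvec"],float)
def ray(f,uv,z):
    K,R,t=mats(f);c=-R.T@t;d=R.T@np.linalg.solve(K,[uv[0],uv[1],1.]);return c+d*(z-c[2])/d[2]
def proj(f,P):
    return cv2.projectPoints(np.atleast_2d(np.array(P,float)),np.array(f["rvec"],float),np.array(f["tvec"],float),mats(f)[0],None)[0][:,0]
E
python3 - <<'E'
from h import *
a=cv2.imread("pics/top0.png")[130:262,250:380];b=cv2.imread("pics/side0.png")[175:310,220:370]
a=cv2.resize(a,None,fx=4.5,fy=4.5,interpolation=cv2.INTER_CUBIC)[:,:]
cv2.imwrite("pics/tc.png",a)
b=cv2.resize(b,None,fx=4.4,fy=4.4,interpolation=cv2.INTER_CUBIC);cv2.imwrite("pics/sc.png",b);print(a.shape,b.shape)
E
```

```text
(594, 585, 3) (594, 660, 3)
```

View pics/tc.png

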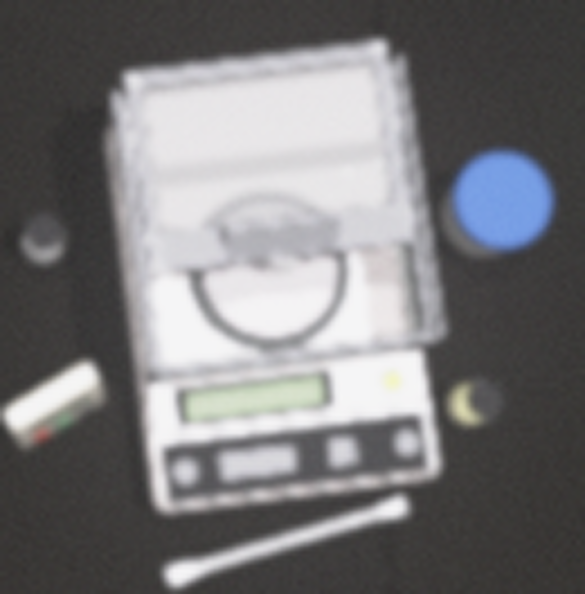

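View pics/sc.png

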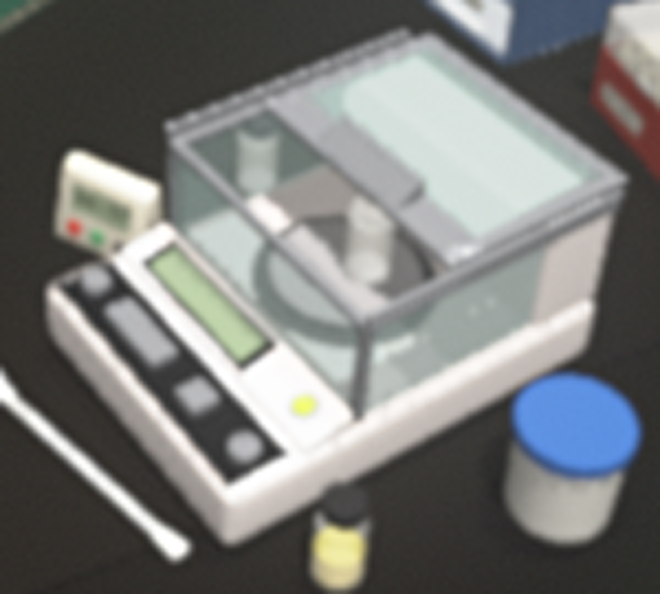

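In the top crop the keys are at power (186,471), tare (258,461), print (343,451) and mode (407,443), with the lip at about (278,238). In the side crop they are at (95,279), (143,332), (196,395) and (244,445), with the lip at about (372,165).

```bash
cat >> h.py <<'E'
KEYS=np.array([[-.1085,.074],[-.1085,.026],[-.1085,-.031],[-.1085,-.074]])
def fit(B,W):
    B=np.array(B);W=np.array(W);b=B-B.mean(0);w=W-W.mean(0)
    a=np.arctan2((b[:,0]*w[:,1]-b[:,1]*w[:,0]).sum(),(b*w).sum());R=np.array([[np.cos(a),-np.sin(a)],[np.sin(a),np.cos(a)]])
    t=W.mean(0)-R@B.mean(0);return a,R,t,W-(B@R.T+t)
E
python3 - <<'E'
from h import *
T=np.array([[186,471],[258,461],[343,451],[407,443]])/4.5+[250,130]
S=np.array([[95,279],[143,332],[196,395],[244,445]])/4.4+[220,175]
ft=eyes.grab_frame("top");fs=eyes.grab_frame("side")
for n,f,p,lip,ex in(("top",ft,T,np.array([278,238])/4.5+[250,130],[]),("side",fs,S,np.array([372,165])/4.4+[220,175],[])):
    W=[ray(f,q,.059)[:2] for q in p];a,R,t,r=fit(KEYS,W)
    print(n,np.array(W).round(4).tolist(),"yaw",a,"t",t,(r*1000).round(1).tolist())
    L=ray(f,lip,.139)[:2];print("lip",L,"in bal",R.T@(L-t))
    print("keys",(KEYS@R.T+t).round(4).tolist())
E
```

```text
top [[0.423, 0.192], [0.4295, 0.1446], [0.436, 0.0885], [0.4413, 0.0461]] yaw 0.12355011248496066 t [0.53996697 0.13240828] [[-0.2, -0.5], [0.4, -0.3], [-0.1, 0.2], [-0.1, 0.5]]
lip [0.56525027 0.13890366] in bal [0.02589104 0.00333005]
keys [[0.4232, 0.1925], [0.4291, 0.1448], [0.4361, 0.0883], [0.4414, 0.0456]]
side [[0.4237, 0.1926], [0.4304, 0.1421], [0.4358, 0.0876], [0.4425, 0.046]] yaw 0.12401400754204464 t [0.54061551 0.13172153] [[-0.1, 0.9], [0.7, -2.0], [-1.0, 0.0], [0.4, 1.1]]
lip [0.56678237 0.13212403] in bal [ 0.02601569 -0.00283734]
keys [[0.4238, 0.1917], [0.4297, 0.1441], [0.4368, 0.0875], [0.4421, 0.0449]]
```

Both views agree: yaw is 0.124 and the origin is (0.540, 0.132). The lip is about 55–60 mm open. The tool turns by about -0.458 so its y axis lies along the balance's y. I'll start moving with the fingers shut.

```bash
cat >> h.py <<'E'
YAW=.124;T0=np.array([.5403,.132])
def togo(bx,by,z):
    s=bot.sense();R=cv2.Rodrigues(np.array(s["orientation"]))[0];p=np.array(s["tcp_pos"])
    c,n=np.cos(YAW),np.sin(YAW);B=np.array([[c,-n],[n,c]])
    w=np.r_[B@[bx,by]+T0,z];y=R[:2,1];bxy=B.T@(p[:2]-T0)
    dy=(np.arctan2(y[1],y[0])-(YAW+np.pi/2)+np.pi)%(2*np.pi)-np.pi
    print("t",round(s["clock"],2),"bal",bxy.round(4),"z",round(p[2],4),"toolshift",(R.T@(w-p)).round(4),"turn",round(dy,3),"F",np.round(s["ft_force"],2),"tilt",R[:,2].round(3))
E
python3 -m jog '[[0,-0.042,-0.027,0,-0.09],[0,-0.084,-0.055,0,-0.18],[0,-0.126,-0.083,0,-0.27],[0,-0.168,-0.11,0,-0.36],[0,-0.21,-0.138,0,-0.458]]' 10
python3 -c "
from h import *
togo(.065,0,.2)"
```

```text
clock: 0.7
tcp_pos: [0.3743, 0.4379, 0.2186]
orientation: [-0.201, 3.135, 0.0]
ft_force: [1.9, -0.2, 0.2]
width: 0.0577
t 0.7 bal [-0.1269  0.3241] z 0.2186 toolshift [-0.1905 -0.3249  0.0186] turn 0.004 F [ 1.93 -0.16  0.15] tilt [ 0.  0. -1.]
```

```bash
python3 -m jog '[[0,-0.023,-0.04,0,0],[0,-0.046,-0.08,0,0],[0,-0.07,-0.12,0,0],[0,-0.093,-0.16,0,0],[0,-0.116,-0.2,0,0]]' >/dev/null
python3 -m jog '[[0,-0.023,-0.04,0,0],[0,-0.046,-0.08,0,0],[0,-0.07,-0.115,0,0],[0,-0.074,-0.125,0,0],[0,-0.074,-0.125,0,0]]' 
python3 -m jog '[[0,0,0,0,0],[0,0,0,0,0]]'
python3 - <<'E'
from h import *
togo(.065,0,.16)
f=eyes.grab_frame("side");im=f["image"][120:320,190:400,::-1];cv2.imwrite("pics/s1.png",cv2.resize(im,None,fx=2.9,fy=2.9,interpolation=cv2.INTER_CUBIC))
E
```

```text
clock: 1.7
tcp_pos: [0.6028, 0.1394, 0.2181]
orientation: [0.192, -3.135, 0.0]
ft_force: [-0.1, 1.2, 0.0]
width: 0.0004
clock: 1.9
tcp_pos: [0.6017, 0.1418, 0.2188]
orientation: [-0.197, 3.135, 0.0]
ft_force: [0.1, -0.7, 0.5]
width: 0.0005
t 1.9 bal [0.0621 0.0022] z 0.2188 toolshift [-0.0029 -0.0022  0.0588] turn 0.001 F [ 0.15 -0.66  0.55] tilt [ 0.  0. -1.]
```

View pics/s1.png

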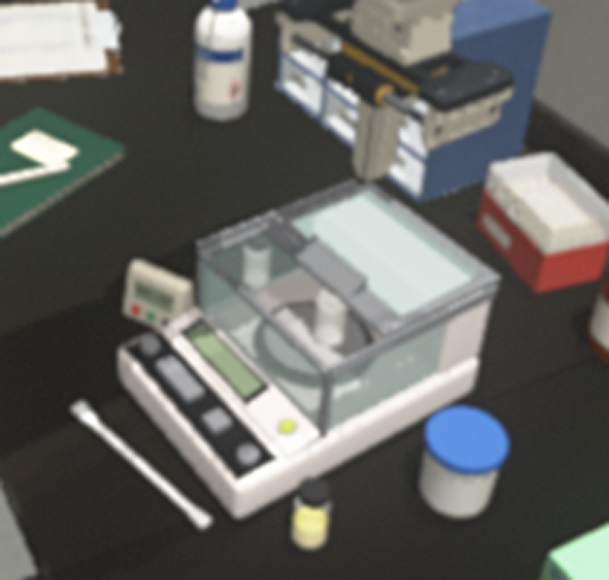

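The fingers are shut and hover above the cover behind the lip, with the tip at crop (372,178) and the lip at (335,262). The cover and vial haven't moved. Next I lower behind the lip.

```bash
python3 -m jog '[[0,-0.003,-0.002,0.025,0],[0,-0.003,-0.002,0.05,0],[0,-0.003,-0.002,0.065,0],[0,-0.003,-0.002,0.072,0],[0,-0.003,-0.002,0.072,0]]' 
python3 -m jog '[[0,0,0,0.004,0],[0,0,0,0.008,0],[0,0,0,0.008,0],[0,0,0,0.008,0]]'
python3 - <<'E'
from h import *
togo(.065,0,.138)
f=eyes.grab_frame("side");im=f["image"][170:290,220:370,::-1];cv2.imwrite("pics/s2.png",cv2.resize(im,None,fx=4,fy=4,interpolation=cv2.INTER_CUBIC))
E
```

```text
clock: 2.45
tcp_pos: [0.6052, 0.1394, 0.1463]
orientation: [0.196, -3.135, 0.0]
ft_force: [0.1, 0.1, 0.8]
width: 0.0005
clock: 2.85
tcp_pos: [0.6056, 0.1391, 0.1389]
orientation: [-0.195, 3.135, 0.0]
ft_force: [-0.8, 1.0, 0.4]
width: 0.0005
t 2.85 bal [ 0.0657 -0.0011] z 0.1389 toolshift [0.0007 0.0011 0.0009] turn 0.0 F [-0.76  0.99  0.37] tilt [ 0.  0. -1.]
```

View pics/s2.png

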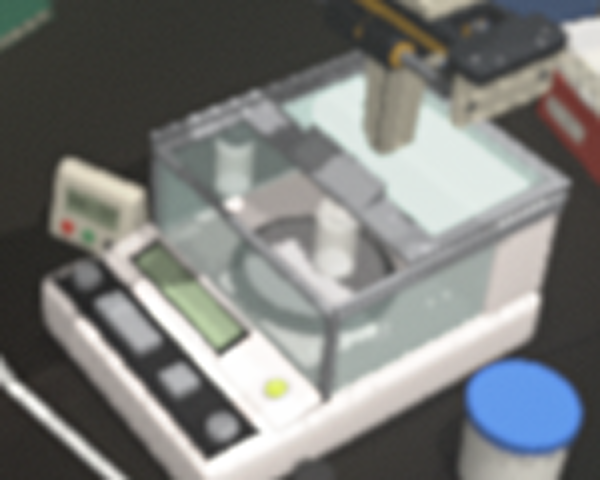

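The finger is behind the lip and clear of it, at crop (385,150) against the lip at (350,180). Now I push forward, gently.

```bash
python3 -m jog '[[0,0.008,0.001,0.001,0],[0,0.016,0.001,0.001,0],[0,0.024,0.001,0.001,0],[0,0.031,0.001,0.001,0],[0,0.038,0.001,0.001,0]]' 
python3 -m jog '[[0,0.007,0,0,0],[0,0.014,0,0,0],[0,0.021,0,0,0],[0,0.028,0,0,0],[0,0.034,0,0,0]]' 
python3 -c "
from h import *
togo(-.017,0,.138)"
```

```text
clock: 3.4
tcp_pos: [0.5671, 0.1353, 0.1378]
orientation: [-0.195, 3.135, 0.0]
ft_force: [1.7, 0.4, -0.9]
width: 0.0007
clock: 3.9
tcp_pos: [0.5334, 0.1311, 0.1378]
orientation: [-0.195, 3.135, -0.0]
ft_force: [1.4, -1.0, 0.3]
width: 0.0004
t 3.9 bal [-0.0069 -0.0001] z 0.1378 toolshift [ 0.0101  0.0001 -0.0002] turn 0.0 F [ 1.4  -0.97  0.35] tilt [ 0. -0. -1.]
```

```bash
python3 -m jog '[[0,0.003,0,0,0],[0,0.005,0,0,0],[0,0.007,0,0,0],[0,0.007,0,0,0]]' 
for i in 1 2; do python3 -m jog '[[0,0.001,0,0,0],[0,0.002,0,0,0],[0,0.002,0,0,0]]';done
python3 -c "
from h import *
togo(-.017,0,.138)"
```

```text
clock: 4.3
tcp_pos: [0.5269, 0.1303, 0.1376]
orientation: [0.195, -3.135, -0.0]
ft_force: [-0.1, -0.3, -0.8]
width: 0.0004
clock: 4.6
tcp_pos: [0.5261, 0.1302, 0.1377]
orientation: [-0.195, 3.133, 0.001]
ft_force: [12.0, 1.0, -4.6]
width: 0.0002
clock: 4.9
tcp_pos: [0.5258, 0.1302, 0.1378]
orientation: [-0.194, 3.128, 0.001]
ft_force: [30.6, 4.1, -12.8]
width: 0.0003
t 4.9 bal [-0.0146 -0.    ] z 0.1378 toolshift [ 0.0024  0.     -0.0002] turn 0.0 F [ 30.56   4.11 -12.78] tilt [ 0.007  0.001 -1.   ]
```

The force climbs to 30 N within 3 mm of -17, so the cover is on its stop. I back off, rise and check.

```bash
python3 -m jog '[[0,-0.006,0,0,0],[0,-0.013,0,0,0],[0,-0.02,0,-0.005,0],[0,-0.02,0,-0.03,0],[0,-0.02,0,-0.06,0]]' 
python3 -m jog '[[0,0.03,0.01,-0.01,0],[0,0.07,0.02,-0.01,0],[0,0.11,0.031,-0.01,0],[0,0.11,0.031,-0.01,0],[0,0.11,0.031,-0.01,0]]'
python3 - <<'E'
from h import *
togo(-.1085,-.031,.08)
f=eyes.grab_frame("side");im=f["image"][170:310,220:370,::-1];cv2.imwrite("pics/s3.png",cv2.resize(im,None,fx=4,fy=4,interpolation=cv2.INTER_CUBIC))
# predicted lip and key positions in crop
c,n=np.cos(YAW),np.sin(YAW);B=np.array([[c,-n],[n,c]])
P=[np.r_[B@[x,y]+T0,z] for x,y,z in((-.0245,.035,.145),(-.0245,-.035,.145),(-.1085,-.031,.059),(-.1085,.026,.059))]
print((proj(f,P)-[220,170])*4)
E
```

```text
clock: 5.4
tcp_pos: [0.5428, 0.1322, 0.1975]
orientation: [0.195, -3.133, 0.0]
ft_force: [0.5, -0.5, 0.2]
width: 0.0005
clock: 5.9
tcp_pos: [0.4299, 0.1496, 0.2085]
orientation: [-0.196, 3.134, 0.0]
ft_force: [0.6, -0.5, 0.2]
width: 0.0004
t 5.9 bal [-0.1073  0.0311] z 0.2085 toolshift [ 0.0014 -0.0622  0.1285] turn 0.001 F [ 0.58 -0.53  0.25] tilt [ 0.001  0.    -1.   ]
[[234.81947869 157.54359682]
 [305.83942107 221.90673168]
 [179.00571589 378.40280932]
 [126.98058935 319.9113049 ]]
```

View pics/s3.png

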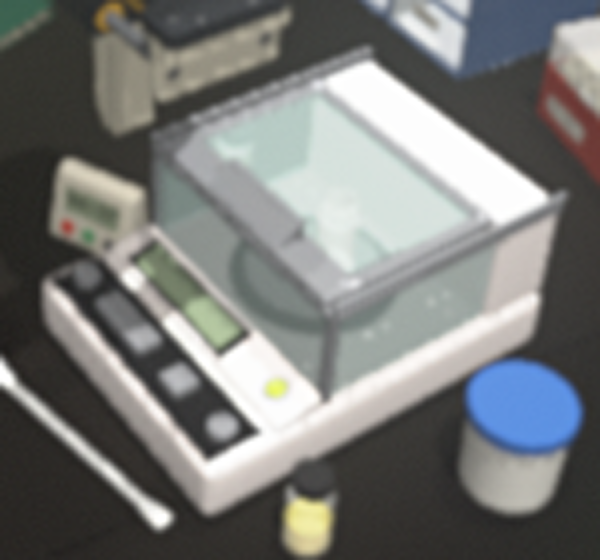

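The cover is shut: the lip edge is at crop (303,228), against a prediction of (306,222). The vial is standing, and the print key at (180,378) matches the prediction of (179,378). I move over the print key and descend.

```bash
python3 -m jog '[[0,0.001,-0.03,0.02,0],[0,0.001,-0.062,0.05,0],[0,0.001,-0.062,0.09,0],[0,0.001,-0.062,0.128,0],[0,0.001,-0.062,0.132,0]]' 
python3 -m jog '[[0,0,0,0.004,0],[0,0,0,0.007,0],[0,0,0,0.007,0],[0,0,0,0.007,0]]' 
python3 - <<'E'
from h import *
togo(-.1085,-.031,.061)
f=eyes.grab_frame("side");im=f["image"][170:310,220:370,::-1];cv2.imwrite("pics/s4.png",cv2.resize(im,None,fx=4,fy=4,interpolation=cv2.INTER_CUBIC))
E
```

```text
clock: 6.45
tcp_pos: [0.4352, 0.0869, 0.0713]
orientation: [0.193, -3.129, 0.001]
ft_force: [1.0, -0.5, 0.3]
width: 0.001
clock: 6.85
tcp_pos: [0.4372, 0.0879, 0.0699]
orientation: [-0.195, 3.134, 0.0]
ft_force: [0.7, -0.1, 0.4]
width: 0.001
t 6.85 bal [-0.1077 -0.031 ] z 0.0699 toolshift [ 0.0008 -0.      0.0089] turn 0.0 F [ 0.73 -0.06  0.45] tilt [ 0.002  0.    -1.   ]
```

View pics/s4.png

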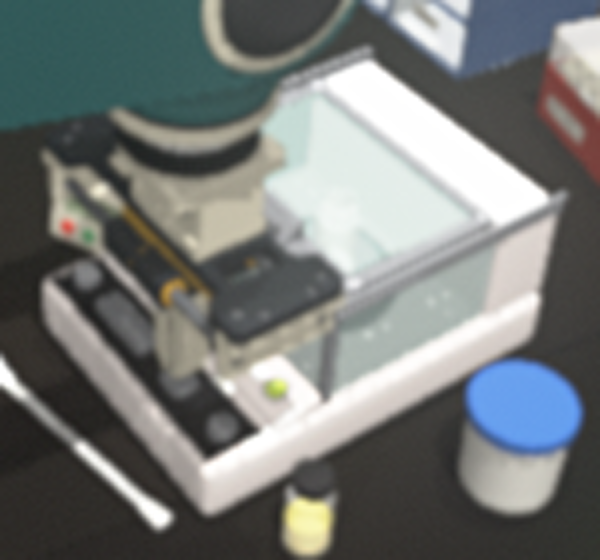

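The fingertip hovers just over the print key, at crop (180,372). I go on down in small steps.

```bash
python3 -m jog '[[0,0.001,0,0.004,0],[0,0.001,0,0.008,0],[0,0.001,0,0.0095,0],[0,0.001,0,0.0095,0]]' |grep -E 'tcp|force'
for i in 1 2; do python3 -m jog '[[0,0,0,0.0005,0],[0,0,0,0.001,0],[0,0,0,0.001,0],[0,0,0,0.001,0]]'|grep -E 'tcp|force';done
```

```text
tcp_pos: [0.4354, 0.0876, 0.0589]
ft_force: [-0.2, -0.8, 1.4]
tcp_pos: [0.4356, 0.0876, 0.0582]
ft_force: [-0.6, -0.1, 1.7]
tcp_pos: [0.4356, 0.0876, 0.0572]
ft_force: [-1.0, 0.9, 2.1]
```

```bash
for i in 1 2; do python3 -m jog '[[0,0,0,0.0005,0],[0,0,0,0.001,0],[0,0,0,0.001,0]]'|grep -E 'tcp|force';done
```

```text
tcp_pos: [0.4357, 0.0876, 0.0562]
ft_force: [-1.9, -0.2, 3.9]
tcp_pos: [0.4357, 0.0876, 0.0553]
ft_force: [-3.0, -0.3, 4.9]
```

```bash
python3 -m jog '[[0,0,0,0.0003,0],[0,0,0,0.0005,0],[0,0,0,0.0005,0]]'|grep -E 'tcp|force'
python3 -m jog '[[0,0,0,-0.005,0],[0,0,0,-0.02,0],[0,0,0,-0.03,0],[0,0,0,-0.03,0]]'|grep -E 'tcp|force'
python3 -c "
from h import *
togo(-.1085,.026,.07)"
```

```text
tcp_pos: [0.4357, 0.0876, 0.0551]
ft_force: [-5.7, -0.4, 10.1]
tcp_pos: [0.4364, 0.0877, 0.0866]
ft_force: [-0.2, 0.2, 0.6]
t 9.4 bal [-0.1085 -0.0311] z 0.0866 toolshift [-0.      0.0571  0.0166] turn 0.0 F [-0.16  0.21  0.61] tilt [ 0.003  0.    -1.   ]
```

The print key bottomed at z 0.0551 (10 N) and I've released it. The tare bar is next, with the same heights.

```bash
python3 -m jog '[[0,0,0.025,0,0],[0,0,0.057,0,0],[0,0,0.057,0.01,0],[0,0,0.057,0.02,0],[0,0,0.057,0.023,0]]' |grep -E 'tcp|force'
python3 -m jog '[[0,0,0,0.002,0],[0,0,0,0.003,0],[0,0,0,0.003,0],[0,0,0,0.003,0]]'|grep -E 'tcp|force'
python3 -c "
from h import *
togo(-.1085,.026,.0553)"
```

```text
tcp_pos: [0.428, 0.1435, 0.06]
ft_force: [-0.3, -0.2, -0.5]
tcp_pos: [0.4288, 0.144, 0.059]
ft_force: [0.1, 0.5, 1.1]
t 10.3 bal [-0.1092  0.0257] z 0.059 toolshift [-0.0007  0.0003  0.0037] turn -0.0 F [0.11 0.49 1.15] tilt [ 0.001  0.    -1.   ]
```

```bash
for i in 1 2 3; do python3 -m jog '[[0,0,0,0.0005,0],[0,0,0,0.001,0],[0,0,0,0.001,0]]'|grep -E 'tcp|force';done
```

```text
tcp_pos: [0.4288, 0.1442, 0.0578]
ft_force: [0.7, -1.4, 2.0]
tcp_pos: [0.4287, 0.1442, 0.0568]
ft_force: [2.5, -2.7, 4.0]
tcp_pos: [0.4287, 0.1442, 0.0557]
ft_force: [3.3, -2.6, 4.6]
```

```bash
for i in 1 2; do python3 -m jog '[[0,0,0,0.0003,0],[0,0,0,0.0005,0],[0,0,0,0.0005,0]]'|grep -E 'tcp|force';done
```

```text
tcp_pos: [0.4287, 0.1442, 0.0553]
ft_force: [4.0, -1.5, 5.0]
tcp_pos: [0.4287, 0.1442, 0.0551]
ft_force: [1.0, -3.1, 9.9]
```

The tare bar bottomed at the same height (9.9 N). I release it, move well clear and check.

```bash
python3 -m jog '[[0,0,0,-0.005,0],[0,0,0,-0.03,0],[0,0,0,-0.07,0],[0,0,0,-0.11,0],[0,0,0,-0.15,0]]'|grep -E 'tcp|force'
python3 -m jog '[[0,0,0.04,0,0],[0,0,0.08,0,0],[0,0,0.12,0,0],[0,0,0.15,0,0],[0,0,0.15,0,0]]'|grep -E 'clock|tcp|force'
python3 - <<'E'
from h import *
f=eyes.grab_frame("side");im=f["image"][170:310,220:370,::-1];cv2.imwrite("pics/s5.png",cv2.resize(im,None,fx=4,fy=4,interpolation=cv2.INTER_CUBIC))
E
```

```text
tcp_pos: [0.4277, 0.1443, 0.2057]
ft_force: [-0.2, 0.5, -1.1]
clock: 12.8
tcp_pos: [0.4086, 0.2956, 0.2036]
ft_force: [0.3, -0.1, 0.3]
```

View pics/s5.png

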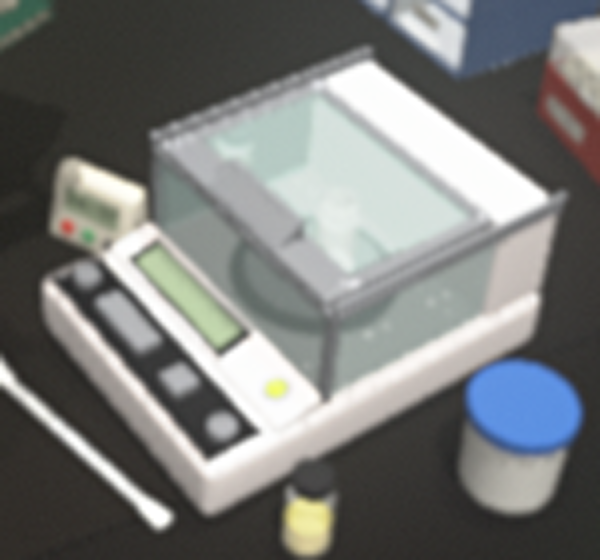

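The cover is shut with the lip edge at (303,228), unchanged. The keys are up, the vial is upright at (337,215), and nothing around it has moved.

```bash
python3 -c "
from station import bot
print(bot.finish_job())"
```

```text
the job is handed in; nothing more can be done
None
```

The draught cover is shut, and the print key and then the tare bar were each pressed and released once. I handed the job in at about 13 s on the robot's clock; it gave no verdict.

- **Cover:** I pushed it by the lip until the force rose to about 30 N on the front stop. The tool stopped 2.5 mm short of where I had worked out it should, but the picture shows the lip within about 2 mm of its shut position.
- **Print key:** it reached the bottom at z 0.055, about 4 mm of travel, at 10 N.
- **Tare bar:** it reached the bottom at the same height, also at 10 N. That is about twice the light touch asked for on both keys, but under the 20 N limit.
- **Last picture:** the cover is shut, the keys look up, the vial is upright on the pan, and the things in view around the balance look unmoved. The log book and the left end of the spatula were outside that picture. The arm is clear of everything, with the force near zero.

I could not read the key travel or the cover opening directly; both come from tool heights, forces and pictures. No check failed.

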